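Open the tab-locked solvent jar

TASK

Open the solvent jar whose black cap has two side tabs: squeeze both tabs together and, keeping them squeezed, turn the cap anticlockwise (seen from above) past its lock and on to its stop, where it comes free and can be lifted straight off. Set the cap down gently, mouth down and fully on the marble slab near its middle, let go, and leave the plain-capped jar, the clear glass jar and the small wooden keys where they are.

Things in the scene. Friction and masses are not known exactly. Their poses are not given: they have to be found in the camera images.
- jar: Amber glass solvent jar, 84 mm diameter, fixed upright in a steel bench holder (116 mm square base). Origin: centre of the holder's underside, on the table; z up. Flange 100 mm up; neck, 30 mm diameter, to 139 mm. The jar's yaw tells nothing of where lock and stop lie: the neck fitting on it is turned to an unknown angle.
- jar_flange (a point): Centre of the top face of the black 75 mm flange under the cap, 100 mm above the table. On the flange's edge stand two black lock teeth, opposite each other, 10 mm high, 8 mm wide, 29 to 36 mm from the axis: they block the feet of unsqueezed tabs.
- cap: Black cap on the jar, 47 mm diameter, 44 mm high, 110 to 170 g, loose, held by a bayonet. Origin: centre of its open underside (101 mm above the table when on the jar); z up through its top; its two tabs lie on its own +x and -x sides. Tab faces are 65 mm apart at rest, 54 mm squeezed. Unsqueezed it turns loosely up to 50 degrees, then the feet hit the teeth.
- cap_top (a point): Centre of the cap's top, 44 mm above its underside. From its start the cap needs 90 to 135 degrees anticlockwise (varies, hidden) to a hard stop. It lifts off in the last 20 degrees before the stop; earlier the bayonet holds it after 2 mm of lift. Pressed hard against the stop it binds: ease back 2 to 10 degrees. Let go on the way, it stays where it is and can be taken again.
- tab_a_face (a point): Centre of the outer face of the tab on the cap's +x side, 29 mm above the cap's underside; moves with the tab. The tab is an upright plate 24 mm wide, 3.5 mm thick, from 14 to 44 mm above the cap's underside; below it a foot 12 mm wide reaches down to 1 mm.
- tab_a (a joint): How far the tab on the cap's +x side is pressed in, m: 0 at rest, 0.0055 fully in; sprung, about 4 N at rest to 9.5 N fully in. It clears the lock tooth from about 0.0045.
- tab_b (a joint): The same for the tab on the cap's -x side.
- tab_b_face (a point): Centre of the outer face of the tab on the cap's -x side, 29 mm above the cap's underside; the tab is like the other one.
- slab: Polished marble slab, 140 x 140 mm, 12 mm thick, fixed flat on the table; the cap goes here. Origin: centre of its underside, so its top is 12 mm above the origin.
- plain_jar: Bystander: the same kind of amber jar with a plain round ribbed black screw cap without tabs, 84 mm diameter, 139 mm high, loose on the table, 0.7 kg. Origin: centre of its underside.
- clear_jar: Bystander: empty open clear glass jar, 68 mm diameter, 100 mm high, loose. Origin: centre of its underside.
- key_a: Bystander: small wooden stretcher key, about 61 x 16 x 6 mm, lying on the table. Origin: its underside, near its middle; the long side along its x.
- key_b: Bystander: a second such key.
- key_c: Bystander: a third such key.

How it is judged:
On the way, in this order (a step that is already met when the one before it is completed fails the run):
1. both tabs are squeezed in while the cap is on the jar (value of joint each of tab_a, tab_b above 0.004 m and horizontal distance between cap and jar below 0.005 m and z of cap in the frame of jar below 0.106 m), for 0.2 s.
2. the cap is lifted clear of the neck, held by the fingers (z of cap in the frame of jar above 0.142 m and contact force between the fingers and cap above 1 N), for 0.1 s.
At the end, for the whole second after the job is handed in: The cap stands at rest, mouth down (upright within 0.1 rad), on the slab with its axis within 40 mm of the slab's centre, let go and both tabs sprung back out (horizontal distance between cap and slab below 0.04 m and z of cap in the frame of slab between 0.008 and 0.016 m and angle between cap's own z axis and vertical below 0.1 rad and linear speed of cap below 0.02 m/s and contact force between the fingers and cap below 0.1 N and value of joint each of tab_a, tab_b below 0.0015 m); the robot touches nothing.
It fails at once if the cap is dropped or thrown (faster than 0.6 m/s while not held) (linear speed of cap above 0.6 m/s and contact force between the fingers and cap below 0.1 N).
It fails at once if the plain-capped jar or the clear jar is moved by more than 20 mm or tipped (distance of any of plain_jar, clear_jar from where it was at the start of the episode above 0.02 m or angle between any of plain_jar, clear_jar's own z axis and vertical above 0.2 rad).
It fails at once if a wooden key is moved by more than 20 mm (distance of any of key_a, key_b, key_c from where it was at the start of the episode above 0.02 m).
It also fails if it takes over 64 s, if anything falls off the work surface, if the arm or the gripper's body presses on something with over 40 N, if the wrist force passes 120 N, or if a joint passes its speed limit or range.

ROBOT

A 6-joint arm with a two-finger parallel gripper is mounted at the origin on the work surface. World frame = base frame: x ahead of the robot, y to its left, z up, the work surface at z = 0. Lengths are in m, angles in rad, forces in N, time in s.
With the tool pointing down it reaches from about 0.375 to 0.9 m from the base axis. Payload 3.1 kg.
Tool frame: the origin (TCP) lies at the very end of the fingers, on their centre line; the grasp point (between the pads) lies 19 mm behind it; x points along the fingers, y is the direction in which the jaws open and shut, and the axes are right-handed (so a half turn about x gives the same grasp; the last joint's range is limited). The gripper opens to 85 mm and grips with 20 to 120 N. Pads are 22 mm wide; open, the fingers measure 114 mm over their backs; the gripper's body (76 mm by 85 mm) begins 54 mm behind the grasp point. The pads swing forward as they close: fully open they stand 13 mm farther back than shut.
Start: joints at [-1.393, 0.527, 1.433, -0, 1.181, -0.178], TCP at [0.218, -0.586, 0.231] pointing down, gripper open.
Joint ranges: [-3.08, 3.08], [-0.75, 2.2], [0.22, 2.44], [-1.43, 4.57], [0, 2.65], [-2.85, 2.85]. Speed limits (rad/s): [2.79, 2.79, 3.14, 3.14, 3.14, 3.14].

INTERFACE

Orientations are given as a unit quaternion [x, y, z, w].
In Python, from station import sense, snapshot, camera_model, sign_off gives the robot as it stands.
- The arm moves only by the tool step_arm, never from a script. Its argument "increments" is one flat list of numbers, 5 for each row, row after row: the shift along the tool's x, y, z in units of 60 mm (1.0 is 60 mm), then the turn about the tool's x in units of 5 degrees (1.0 is 5 degrees), then the closure, from 0 (fully open) to 1 (shut). A call has exactly 5 rows; each row is the pose to reach, as a shift and turn from the pose measured when the call began, along the tool's axes at that moment; what a row does not reach only later rows make up. A row lasts 1/8 s, in which the tool goes at most 62.5 mm and 10.7 degrees, less where a joint would pass 70% of its speed; a pose out of reach is approached as far as the arm can. A call with a gripper value outside its range is refused whole. The fingers move at their own pace and stop on an object; "grip_force" is the grip in N (left out, the last holds). Time passes only in rows, so rows that repeat a pose let the fingers close, or fill a call up. It gives the time, the measured TCP pose, the force and the opening at its end, in the units of the state.
- sense(): the state, without advancing time (a new reading comes with each control period).
- snapshot(name): name is "side" or "top" or "wrist"; returns the picture (400x640x3 uint8, blue, green, red); there is no depth.
- camera_model(name): a dict with "vertical_fov" (degrees; the focal length in pixels is half the picture's height over the tangent of half this angle, whatever the lens; pixels are square), "cx", "cy" (the principal point, pixels), "D" ([k1, k2, p1, p2, k3] as OpenCV has them; the pictures are not rectified), "R" (3x3) and "t" (3): a world point X has camera coordinates R X + t. Camera axes: x right, y down, z forward; pixel columns grow to the right and rows downward; lengths in m; the calibration is good to about 2 mm. A picture is of the moment at which its call begins: read the wrist's pose just before it. camera_model takes no time and is no camera call; for the wrist camera it gives the pose at the moment of the call.
- sign_off(): hands the job in, once; it reports no verdict.
The state is a dict: "t": time; "q": joint angles; "qd": joint speeds; "tau": joint torques, N m; "tcp_pos": TCP position; "tool_rot": TCP orientation; "force": force on the tool from outside, world axes, zero at the start; "ft_torque": the same for the moment, N m; "finger_gap": opening from 0.0 (shut) to 1.0 (fully open).
Only numpy, scipy, OpenCV 4.12 (cv2) and the standard library are available. Lean on these libraries where they do the work, as an engineer would, in place of code of your own. Each camera call takes 0.05 s, during which the arm holds its last target. There are 200 camera calls.

## Working session

There is one attempt and no reset: what is moved stays moved. The work goes in short steps, Python scripts to look and compute and a tool call to move; the robot and the scene stay as the last step left them, time stands still between calls to the robot, and variables do not carry over. Pictures are saved under pics/ and viewed, about 8 in all and at most 12, crops included, and the job is handed in when it is done.

Besides the shell and the picture viewer there is one more tool, called after "Request:" as name(argument=value, ...) on one line, values as JSON. step_arm: Moves the arm, as the interface text tells. Its arguments: {"type":"object","properties":{"increments":{"type":"array","items":{"type":"number"}},"grip_force":{"type":"number"}},"required":["increments"]}

```bash
ls; mkdir -p pics; python3 - <<'E'
from station import *
import cv2
for n in ["top","side"]:
    im=snapshot(n); cv2.imwrite(f"pics/{n}0.png",im)
    m=camera_model(n); print(n,m)
s=sense(); print({k:s[k] for k in("t","q","tcp_pos","tool_rot","force","finger_gap")})
E
```

```text
pics
top {'vertical_fov': 50.5142040639956, 'cx': 314.5749621797482, 'cy': 204.24225728281763, 'D': array([-0.03703473,  0.        ,  0.        ,  0.        ,  0.        ]), 'R': array([[ 0.02725105, -0.99906279,  0.03362918],
       [-0.98991365, -0.03164975, -0.13809146],
       [ 0.13902639, -0.02952685, -0.98984839]]), 't': array([-0.04558075,  0.61444877,  1.05447471])}
side {'vertical_fov': 51.79258274489811, 'cx': 318.1099393611467, 'cy': 198.7127268548255, 'D': array([-0.10163146,  0.        ,  0.        ,  0.        ,  0.        ]), 'R': array([[-0.91370712, -0.40630645, -0.00737359],
       [-0.29043513,  0.66561026, -0.68746666],
       [ 0.28423008, -0.62600163, -0.7261785 ]]), 't': array([0.54979574, 0.26117292, 0.68331607])}
{'t': 0.1, 'q': array([-1.39253157e+00,  5.28375462e-01,  1.43375245e+00, -5.68845986e-06,
        1.18140011e+00, -1.78459194e-01]), 'tcp_pos': array([ 0.21819022, -0.58500377,  0.23043699]), 'tool_rot': array([-0.69588672, -0.12613826,  0.69589031, -0.12476975]), 'force': array([ 0.39493704, -0.41201804,  0.19878352]), 'finger_gap': 0.9991142986447582}
```

View pics/top0.png

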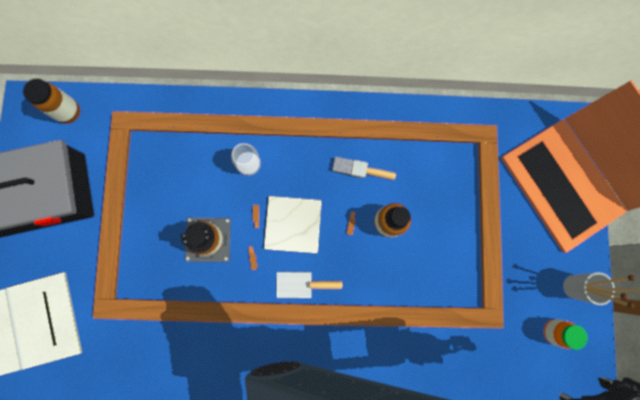

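View pics/side0.png

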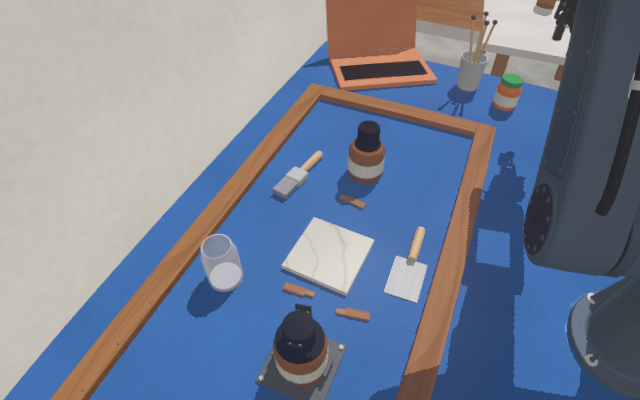

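The tabbed jar in its steel holder is at top image (202,237), with the slab at (293,224), the plain jar at (395,218), the clear jar at (245,158) and keys at (256,215), (253,257) and (350,223).

```bash
cat > h.py <<'E'
import numpy as np, cv2
from station import *
from scipy.spatial.transform import Rotation as Rot
def K(m,h=400):
    f=h/2/np.tan(np.radians(m["vertical_fov"])/2)
    return np.array([[f,0,m["cx"]],[0,f,m["cy"]],[0,0,1.]])
def ray(m,u,v):
    p=cv2.undistortPoints(np.array([[[u,v]]],float),K(m),m["D"])[0,0]
    R=np.array(m["R"]); return -R.T@m["t"], R.T@np.array([p[0],p[1],1])
def at_z(m,u,v,z):
    c,d=ray(m,u,v); return c+d*(z-c[2])/d[2]
def proj(m,X):
    r,_=cv2.Rodrigues(np.array(m["R"])); return cv2.projectPoints(np.array(X,float).reshape(-1,3),r,np.array(m["t"]),K(m),m["D"])[0][:,0]
def crop(im,x0,y0,x1,y1,s,name):
    cv2.imwrite(name,cv2.resize(im[y0:y1,x0:x1],None,fx=s,fy=s,interpolation=cv2.INTER_CUBIC))
E
python3 - <<'E'
from h import *
t=cv2.imread("pics/top0.png"); s=cv2.imread("pics/side0.png")
a=cv2.resize(t[205:275,165:245],None,fx=5,fy=5,interpolation=cv2.INTER_CUBIC)
b=cv2.resize(s[295:400,240:360],None,fx=3.3,fy=3.3,interpolation=cv2.INTER_CUBIC)
h=350; b=b[:350]
b=cv2.convertScaleAbs(b,alpha=2); a=cv2.convertScaleAbs(a,alpha=2)
cv2.imwrite("pics/c1.png",np.hstack([a,b]))
m=camera_model("top")
for n,u,v,z in [("cap",202,237,.145),("base",188,220,0),("base",229,219,0),("base",229,260,0),("base",187,261,0),("slab",270,196,.012),("slab",321,200,.012),("slab",317,254,.012),("slab",265,250,.012),("k",256,215,.0),("k",253,257,0),("k",350,223,0),("pl",398,216,.139),("clear",245,152,.1)]:
    print(n,at_z(m,u,v,z).round(3))
E
```

```text
Traceback (most recent call last):
ValueError: all the input array dimensions except for the concatenation axis must match exactly, but along dimension 0, the array at index 0 has size 350 and the array at index 1 has size 346
```

```bash
python3 - <<'E'
from h import *
t=cv2.imread("pics/top0.png"); s=cv2.imread("pics/side0.png")
a=cv2.resize(t[205:275,165:245],(400,350),interpolation=cv2.INTER_CUBIC)
b=cv2.resize(s[295:400,240:360],(400,350),interpolation=cv2.INTER_CUBIC)
cv2.imwrite("pics/c1.png",cv2.convertScaleAbs(np.hstack([a,b]),alpha=2))
m=camera_model("top")
for n,u,v,z in [("cap",202,237,.145),("base",188,220,0),("base",229,219,0),("base",229,260,0),("base",187,261,0),("slab",270,196,.012),("slab",321,200,.012),("slab",317,254,.012),("slab",265,250,.012),("k",256,215,.0),("k",253,257,0),("k",350,223,0),("pl",398,216,.139),("clear",245,152,.1)]:
    print(n,at_z(m,u,v,z).round(3))
E
```

```text
cap [0.517 0.233 0.145]
base [0.569 0.307 0.   ]
base [0.575 0.198 0.   ]
base [0.466 0.193 0.   ]
base [0.46  0.303 0.   ]
slab [0.638 0.091 0.012]
slab [ 0.632 -0.045  0.012]
slab [ 0.488 -0.038  0.012]
slab [0.495 0.098 0.012]
k [0.588 0.127 0.   ]
k [0.476 0.13  0.   ]
k [ 0.574 -0.125  0.   ]
pl [ 0.58  -0.223  0.139]
clear [0.733 0.151 0.1  ]
```

View pics/c1.png

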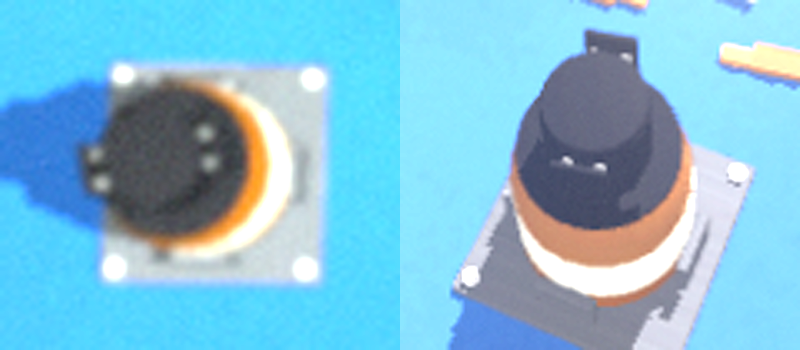

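```bash
cat >> h.py <<'E'
def tgt(pos,yaw):
    "increments to a tool-down pose with tool y at given yaw (deg, mod 180 choices printed)"
    s=sense(); R=Rot.from_quat(s["tool_rot"]).as_matrix()
    d=R.T@(np.array(pos)-s["tcp_pos"])/.06
    y0=np.degrees(np.arctan2(R[1,1],R[0,1]))
    # turning +about tool x (down) lowers yaw
    print("t",round(s["t"],2),"tcp",s["tcp_pos"].round(4),"F",s["force"].round(1),"T",s["ft_torque"].round(2),"gap",round(s["finger_gap"],3),"q",s["q"].round(3))
    print("toolx",R[:,0].round(4),"yaw_y",y0.round(2),"shift",d.round(3),"turn units",round((y0-yaw)/5,2))
E
python3 - <<'E'
from h import *
tgt([0.5175,0.25,0.26],101)
m=camera_model("wrist"); print(m)
R=Rot.from_quat(sense()["tool_rot"]).as_matrix(); c=-np.array(m["R"]).T@m["t"]
print("cam in tool",R.T@(c-sense()["tcp_pos"]),"axis",R.T@np.array(m["R"])[2])
m=camera_model("side");print(-np.array(m["R"]).T@m["t"])
E
```

```text
t 0.1 tcp [ 0.2182 -0.585   0.2304] F [ 0.4 -0.4  0.2] T [0.01 0.04 0.  ] gap 0.999 q [-1.393  0.528  1.434 -0.     1.181 -0.178]
toolx [-3.0e-04  1.9e-03 -1.0e+00] yaw_y -69.56 shift [ -0.468 -11.299  -9.534] turn units -34.11
{'vertical_fov': 67.47855604239228, 'cx': 323.53772940840383, 'cy': 202.75741084593028, 'D': array([-0.04222625,  0.        ,  0.        ,  0.        ,  0.        ]), 'R': array([[ 0.34850228, -0.93730739, -0.00101226],
       [-0.89440107, -0.33287181,  0.29873581],
       [-0.28034424, -0.10320474, -0.95433531]]), 't': array([-0.62468967, -0.03882445,  0.37843266])}
cam in tool [-0.14165623  0.00048502 -0.07541111] axis [9.54234710e-01 6.27400618e-04 2.99058061e-01]
[0.38398709 0.47730316 0.67981109]
```

Request:
step_arm(increments=[-0.25,-0.75,-0.64,0,0,-0.25,-1.5,-1.28,0,0,-0.25,-2.3,-1.92,0,0,-0.25,-3.05,-2.56,0,0,-0.25,-3.8,-3.2,0,0])

```text
t: 0.72
tcp_pos: [0.3187, -0.3023, 0.2458]
tool_rot: [0.696, 0.126, -0.696, 0.124]
force: [0.3, -0.5, 0.0]
finger_gap: 0.998
```

Request:
step_arm(increments=[0,-0.75,-0.64,0,0,0,-1.5,-1.28,0,0,0,-2.3,-1.92,0,0,0,-3.05,-2.56,0,0,0,-3.8,-3.2,0,0])

```text
t: 1.35
tcp_pos: [0.4195, -0.0198, 0.2464]
tool_rot: [0.696, 0.126, -0.696, 0.124]
force: [2.0, -0.4, 0.8]
finger_gap: 0.996
```

```bash
python3 - <<'E'
from h import *
tgt([0.5175,0.25,0.245],-78.5)
E
```

```text
t 1.35 tcp [ 0.4195 -0.0198  0.2464] F [ 2.  -0.4  0.8] T [-0.02 -0.05 -0.03] gap 0.996 q [-0.316  0.228  1.9    0.002  1.015  0.897]
toolx [ 1.0e-04  2.2e-03 -1.0e+00] yaw_y -69.61 shift [ 0.034 -3.646 -3.097] turn units 1.78
```

Request:
step_arm(increments=[0,-0.73,-0.62,0.4,0,0,-1.46,-1.24,0.8,0,0,-2.2,-1.86,1.2,0,0,-2.95,-2.48,1.78,0,0.03,-3.65,-3.1,1.78,0])

```text
t: 1.98
tcp_pos: [0.5177, 0.2523, 0.245]
tool_rot: [0.704, 0.072, -0.704, 0.07]
force: [-0.3, -0.6, -0.2]
finger_gap: 1.0
```

```bash
python3 - <<'E'
from h import *
tgt([0.5175,0.25,0.245],-78.5)
m=camera_model("wrist"); im=snapshot("wrist")
np.savez("w1.npz",**{k:np.array(v) for k,v in m.items()}); cv2.imwrite("pics/w1raw.png",im)
cv2.imwrite("pics/w1.png",cv2.convertScaleAbs(im,alpha=1.8))
print(proj(m,[[.5175,.25,.145],[.5175,.25,.1]]))
E
```

```text
t 1.98 tcp [0.5177 0.2523 0.245 ] F [-0.3 -0.6 -0.2] T [ 0.02 -0.08 -0.04] gap 1.0 q [0.259 0.445 1.543 0.002 1.153 1.628]
toolx [-2.0e-04  1.8e-03 -1.0e+00] yaw_y -78.48 shift [-0.001  0.037  0.011] turn units 0.0
[[325.43080755 203.26818785]
 [325.19686947 189.60827586]]
```

View pics/w1.png

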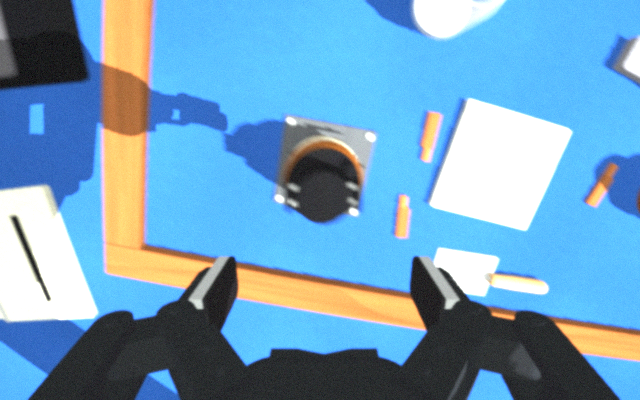

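The wrist view shows the holder with corners at (291,121), (370,136), (354,212) and (279,199), and the cap at about (323,188) with paired tab dots on the left (293,193) and right (352,192). I'll enlarge it.

```bash
python3 - <<'E'
from h import *
m=dict(np.load("w1.npz")); im=cv2.imread("pics/w1raw.png")
c=cv2.resize(im[120:225,265:385],None,fx=5.5,fy=5.5,interpolation=cv2.INTER_CUBIC)
cv2.imwrite("pics/w1c.png",cv2.convertScaleAbs(c,alpha=3.5,beta=10))
P=[at_z(m,*p,.003) for p in [(291,121),(370,136),(354,212),(279,199)]]
print(np.round(P,3),np.mean(P,0))
E
```

```text
[[0.57  0.304 0.003]
 [0.572 0.203 0.003]
 [0.469 0.2   0.003]
 [0.467 0.302 0.003]] [0.51971615 0.2522706  0.003     ]
```

View pics/w1c.png

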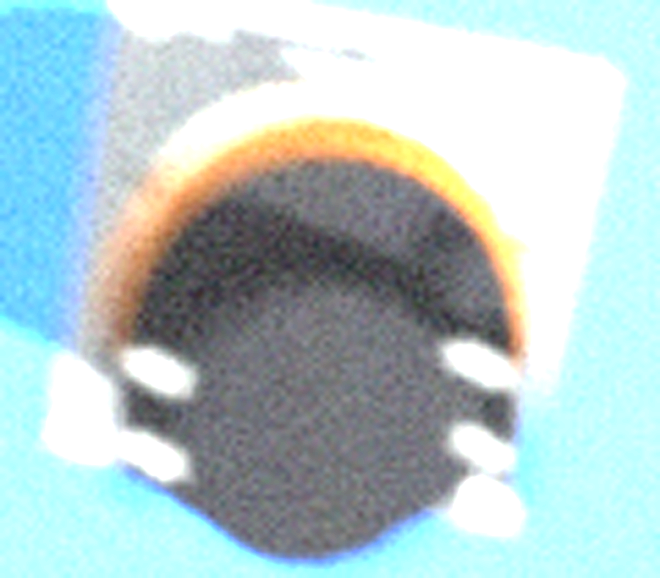

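```bash
python3 - <<'E'
from h import *
m=dict(np.load("w1.npz"))
print(at_z(m,323.2,184.5,.1),at_z(m,323.2,187,.1),at_z(m,323.2,199,.145),at_z(m,323,194.4,.125))
t=camera_model("top")
for p in [(.5175,.25),(.52,.252)]: print(proj(m,[[*p,.145],[*p,.1],[*p,0]]).round(1).tolist(),proj(t,[[*p,.145],[*p,.1],[*p,0]]).round(1).tolist())
s=camera_model("side"); print(proj(s,[[.5195,.252,.145],[.5195,.252,.1],[.5195,.252,0]]))
tgt([.52,.252,.2],-78.5)
E
```

```text
[0.5222017  0.25296862 0.1       ] [0.51971466 0.25246474 0.1       ] [0.52081796 0.25259782 0.145     ] [0.51917814 0.252491   0.125     ]
[[325.4, 203.3], [325.2, 189.6], [324.9, 170.0]] [[194.9, 236.4], [199.4, 237.6], [208.3, 239.9]]
[[323.7, 200.0], [323.7, 186.8], [323.7, 167.8]] [[194.1, 235.3], [198.7, 236.5], [207.6, 238.9]]
[[297.76905434 326.74679519]
 [299.14492175 340.45341634]
 [301.71854438 365.86251915]]
t 2.02 tcp [0.5206 0.2585 0.2449] F [3.8 4.  1.2] T [ 0.16 -0.09 -0.01] gap 1.001 q [0.265 0.45  1.536 0.008 1.15  1.629]
toolx [ 0.0047  0.0084 -1.    ] yaw_y -78.33 shift [0.748 0.11  0.036] turn units 0.03
```

Measurements agree: the jar axis is at about (0.520, 0.2525) and the cap yaw is about -78.5°. I'll descend partway and let it settle.

Request:
step_arm(increments=[0.3,0.1,0.02,0,0,0.6,0.1,0.02,0,0,1.0,0.1,0.02,0,0,1.25,0.1,0.02,0,0,1.25,0.1,0.02,0,0])

```text
t: 2.65
tcp_pos: [0.52, 0.2526, 0.1686]
tool_rot: [0.704, 0.074, -0.703, 0.069]
force: [0.0, 0.5, 0.6]
finger_gap: 0.999
```

```bash
python3 - <<'E'
from h import *
tgt([.520,.2525,.115],-78.5)
E
```

```text
t 2.65 tcp [0.52   0.2526 0.1686] F [0.  0.5 0.6] T [-0.01  0.03  0.  ] gap 0.999 q [0.255 0.543 1.617 0.008 0.978 1.618]
toolx [ 0.0015  0.0076 -1.    ] yaw_y -78.34 shift [0.893 0.008 0.003] turn units 0.03
```

Request:
step_arm(increments=[0.2,0,0,0,0,0.45,0,0,0,0,0.7,0,0,0,0,0.9,0,0,0,0,0.9,0,0,0,0])

```text
t: 3.28
tcp_pos: [0.5192, 0.2528, 0.1132]
tool_rot: [-0.703, -0.074, 0.704, -0.069]
force: [-0.0, -0.2, -0.7]
finger_gap: 0.996
```

```bash
python3 - <<'E'
from h import *
tgt([.520,.2525,.113],-78.5)
im=snapshot("wrist"); im2=snapshot("side")
a=cv2.resize(im[60:340,150:500],(500,400),interpolation=cv2.INTER_CUBIC)
b=cv2.resize(im2[230:400,220:350],(300,400),interpolation=cv2.INTER_CUBIC)
cv2.imwrite("pics/g1.png",cv2.convertScaleAbs(np.hstack([a,b]),alpha=2.2))
E
```

```text
t 3.27 tcp [0.5192 0.2528 0.1132] F [-0.  -0.2 -0.7] T [ 0.01 -0.02 -0.02] gap 0.996 q [0.256 0.623 1.657 0.009 0.861 1.617]
toolx [-0.0012  0.0069 -1.    ] yaw_y -78.34 shift [ 0.003  0.007 -0.012] turn units 0.03
```

View pics/g1.png

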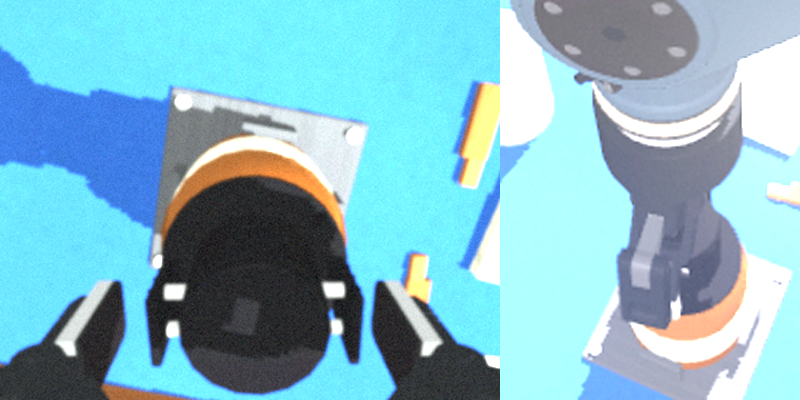

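Pads at (115,310) and (380,310) straddle tabs at (160,320) and (348,320) in the crop, so I'll squeeze.

Request:
step_arm(increments=[0,0,0,0,1,0,0,0,0,1,0,0,0,0,1,0,0,0,0,1,0,0,0,0,1], grip_force=45)

```text
t: 4.0
tcp_pos: [0.5214, 0.2523, 0.1169]
tool_rot: [0.705, 0.074, -0.701, 0.07]
force: [-1.8, -4.6, 10.7]
finger_gap: 0.603
```

```bash
python3 - <<'E'
from h import *
tgt([.520,.2525,.113],-78.5)
E
```

```text
t 4.0 tcp [0.5214 0.2523 0.1169] F [-1.8 -4.6 10.7] T [-0.76  0.25 -0.02] gap 0.603 q [0.255 0.618 1.654 0.007 0.863 1.617]
toolx [ 0.0048  0.0064 -1.    ] yaw_y -78.28 shift [ 0.066 -0.008  0.022] turn units 0.04
```

Request:
step_arm(increments=[0,0,0,0,1,0,0,0,0,1,-0.01,0,0,0,1,-0.01,0,0,0,1,-0.01,0,0,0,1])

```text
t: 4.62
tcp_pos: [0.5212, 0.2522, 0.1172]
tool_rot: [0.705, 0.074, -0.702, 0.07]
force: [-0.1, -1.3, -1.4]
finger_gap: 0.599
```

```bash
python3 - <<'E'
from h import *
tgt([.520,.2525,.117],-78.5)
im=snapshot("wrist"); im2=snapshot("side")
a=cv2.resize(im[60:340,150:500],(500,400),interpolation=cv2.INTER_CUBIC)
b=cv2.resize(im2[230:400,220:350],(300,400),interpolation=cv2.INTER_CUBIC)
cv2.imwrite("pics/g2.png",cv2.convertScaleAbs(np.hstack([a,b]),alpha=2.5))
E
```

```text
t 4.62 tcp [0.5212 0.2522 0.1172] F [-0.1 -1.3 -1.4] T [-0.21  0.05 -0.  ] gap 0.599 q [0.255 0.617 1.654 0.007 0.865 1.617]
toolx [ 0.0042  0.0062 -1.    ] yaw_y -78.28 shift [ 0.004 -0.009  0.019] turn units 0.04
```

View pics/g2.png

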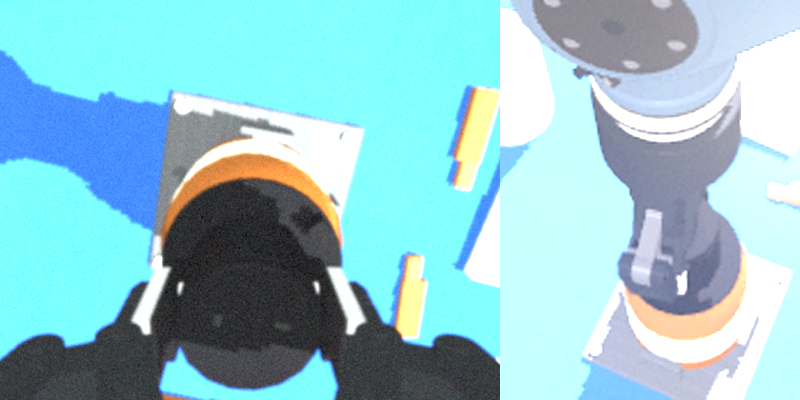

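Request:
step_arm(increments=[0,0,0,-1,1,0,0,0,-2,1,0,0,0,-3,1,0,0,0,-4,1,0,0,0,-5,1])

```text
t: 5.35
tcp_pos: [0.5211, 0.2525, 0.1172]
tool_rot: [0.673, 0.225, -0.669, 0.222]
force: [-0.2, -1.0, -1.3]
finger_gap: 0.603
```

```bash
python3 - <<'E'
from h import *
tgt([.5205,.2524,.117],-78.5)
E
```

```text
t 5.35 tcp [0.5211 0.2525 0.1172] F [-0.2 -1.  -1.3] T [-0.08  0.04 -0.  ] gap 0.603 q [0.255 0.617 1.654 0.007 0.864 1.178]
toolx [ 0.0042  0.0068 -1.    ] yaw_y -53.12 shift [ 0.003 -0.005  0.01 ] turn units 5.08
```

Request:
step_arm(increments=[0,0,0,-1,1,0,0,0,-2,1,0,0,0,-3,1,0,0,0,-4,1,0,0,0,-5,1])

```text
t: 5.98
tcp_pos: [0.5207, 0.2527, 0.1172]
tool_rot: [0.608, 0.366, -0.604, 0.363]
force: [-1.5, -0.2, 0.2]
finger_gap: 0.6
```

```bash
python3 - <<'E'
from h import *
tgt([.5205,.2524,.117],-78.5)
E
```

```text
t 5.97 tcp [0.5207 0.2527 0.1172] F [-1.5 -0.2  0.2] T [-0.19  0.16  0.02] gap 0.6 q [0.256 0.617 1.654 0.008 0.865 0.739]
toolx [ 0.0034  0.007  -1.    ] yaw_y -27.98 shift [ 0.003 -0.001  0.007] turn units 10.1
```

Request:
step_arm(increments=[0,0,0,-1,1,0,0,0,-2,1,0,0,0,-3,1,0,0,0,-4,1,0,0,0,-5,1])

```text
t: 6.6
tcp_pos: [0.5202, 0.2528, 0.1171]
tool_rot: [0.514, 0.489, -0.51, 0.486]
force: [-1.2, -1.1, -1.2]
finger_gap: 0.599
```

Request:
step_arm(increments=[0,0,0,-0.6,1,0,0,0,-1.2,1,0,0,0,-1.8,1,0,0,0,-2.4,1,0,0,0,-3,1])

```text
t: 7.22
tcp_pos: [0.52, 0.253, 0.1172]
tool_rot: [0.446, 0.552, -0.441, 0.549]
force: [-1.1, -0.8, 0.4]
finger_gap: 0.601
```

```bash
python3 - <<'E'
from h import *
tgt([.5205,.2524,.117],-78.5)
E
```

```text
t 7.22 tcp [0.52   0.253  0.1172] F [-1.1 -0.8  0.4] T [-0.17  0.11 -0.03] gap 0.601 q [0.256 0.617 1.655 0.009 0.866 0.036]
toolx [ 0.0018  0.0073 -1.    ] yaw_y 12.27 shift [0.003 0.006 0.011] turn units 18.15
```

Request:
step_arm(increments=[0,0,0,-0.4,1,0,0,0,-0.8,1,0,0,0,-1.2,1,0,0,0,-1.6,1,0,0,0,-2,1])

```text
t: 7.85
tcp_pos: [0.5195, 0.2528, 0.1171]
tool_rot: [0.396, 0.589, -0.391, 0.586]
force: [-1.9, -2.2, 1.4]
finger_gap: 0.603
```

```bash
python3 - <<'E'
from h import *
tgt([.5205,.2524,.117],-78.5)
E
```

```text
t 7.85 tcp [0.5195 0.2528 0.1171] F [-1.9 -2.2  1.4] T [-0.34  0.34 -0.1 ] gap 0.603 q [ 0.256  0.617  1.655  0.009  0.867 -0.14 ]
toolx [ 8.e-04  7.e-03 -1.e+00] yaw_y 22.39 shift [0.002 0.012 0.013] turn units 20.18
```

Request:
step_arm(increments=[0,0,0,-0.4,1,0,0,0,-0.8,1,0,0,0,-1.2,1,0,0,0,-1.6,1,0,0,0,-2,1])

```text
t: 8.48
tcp_pos: [0.519, 0.2524, 0.1171]
tool_rot: [0.344, 0.621, -0.34, 0.617]
force: [-3.1, -3.3, 5.3]
finger_gap: 0.603
```

```bash
python3 - <<'E'
from h import *
tgt([.5205,.2524,.117],-78.5)
E
```

```text
t 8.47 tcp [0.519  0.2524 0.1171] F [-3.1 -3.3  5.3] T [-0.07  0.81 -2.14] gap 0.603 q [ 0.255  0.617  1.656  0.011  0.868 -0.312]
toolx [-0.0013  0.0079 -1.    ] yaw_y 32.12 shift [0.002 0.022 0.014] turn units 22.12
```

Torque jumped to -2.1 N·m at about 110°, so this is the stop. I'll ease back, then lift slowly.

Request:
step_arm(increments=[0,0,0,0.4,1,0,0,0,0.8,1,0,0,0,1.2,1,0,0,0,1.2,1,0,0,0,1.2,1])

```text
t: 9.1
tcp_pos: [0.5191, 0.2528, 0.1171]
tool_rot: [0.376, 0.602, -0.372, 0.598]
force: [-1.6, -0.0, 1.8]
finger_gap: 0.605
```

```bash
python3 - <<'E'
from h import *
tgt([.5205,.2524,.117],-78.5)
E
```

```text
t 9.1 tcp [0.5191 0.2528 0.1171] F [-1.6 -0.   1.8] T [-0.02  0.31 -0.45] gap 0.605 q [ 0.255  0.617  1.655  0.011  0.868 -0.208]
toolx [-8.0e-04  8.3e-03 -1.0e+00] yaw_y 26.16 shift [0.002 0.018 0.016] turn units 20.93
```

Request:
step_arm(increments=[-0.03,0,0,0,1,-0.06,0,0,0,1,-0.09,0,0,0,1,-0.12,0,0,0,1,-0.15,0,0,0,1])

```text
t: 9.72
tcp_pos: [0.5197, 0.2528, 0.1274]
tool_rot: [0.376, 0.602, -0.371, 0.599]
force: [0.5, -0.3, -1.0]
finger_gap: 0.593
```

```bash
python3 - <<'E'
from h import *
tgt([.5205,.2524,.117],-78.5)
E
```

```text
t 9.72 tcp [0.5197 0.2528 0.1274] F [ 0.5 -0.3 -1. ] T [0.01 0.01 0.02] gap 0.593 q [ 0.255  0.602  1.649  0.01   0.889 -0.209]
toolx [ 8.0e-04  8.1e-03 -1.0e+00] yaw_y 26.25 shift [0.174 0.009 0.013] turn units 20.95
```

Request:
step_arm(increments=[-0.2,0,0,0,1,-0.4,0,0,0,1,-0.7,0,0,0,1,-1.0,0,0,0,1,-1.3,0,0,0,1])

```text
t: 10.35
tcp_pos: [0.5199, 0.2522, 0.2077]
tool_rot: [0.376, 0.601, -0.37, 0.6]
force: [-0.3, -0.6, -1.4]
finger_gap: 0.597
```

```bash
python3 - <<'E'
from h import *
tgt([.563,.0265,.205],26)
im=snapshot("wrist"); im2=snapshot("top")
m=camera_model("top")
a=cv2.resize(im[100:400,150:500],(467,400),interpolation=cv2.INTER_CUBIC)
b=cv2.resize(im2[150:300,160:340],(480,400),interpolation=cv2.INTER_CUBIC)[:,:333]
cv2.imwrite("pics/l1.png",cv2.convertScaleAbs(np.hstack([a,b]),alpha=2))
E
```

```text
t 10.35 tcp [0.5199 0.2522 0.2077] F [-0.3 -0.6 -1.4] T [ 0.01  0.01 -0.03] gap 0.597 q [ 0.255  0.49   1.583  0.009  1.064 -0.208]
toolx [ 0.003   0.0085 -1.    ] yaw_y 26.28 shift [ 0.016 -1.022  3.691] turn units 0.06
```

View pics/l1.png

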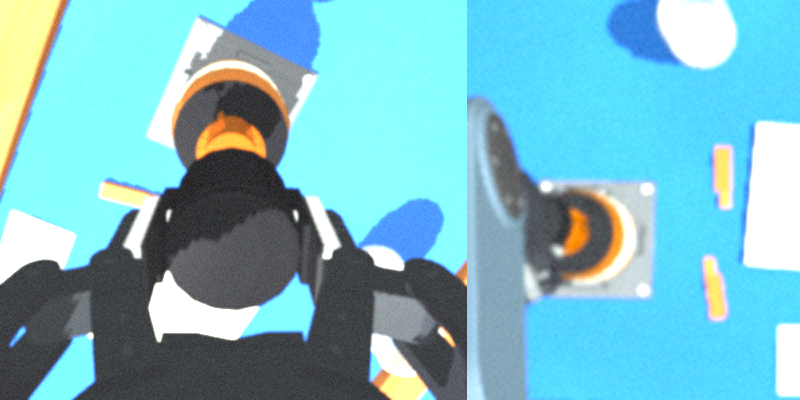

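The cap is held clear with the bare amber neck visible below it. Next I'll move over the slab.

Request:
step_arm(increments=[0,-0.1,0.4,0,1,0,-0.25,0.9,0,1,0,-0.4,1.5,0,1,0,-0.58,2.1,0,1,0,-0.72,2.6,0,1])

```text
t: 11.08
tcp_pos: [0.5518, 0.0923, 0.2078]
tool_rot: [0.378, 0.6, -0.369, 0.601]
force: [0.8, -0.4, -1.0]
finger_gap: 0.598
```

Request:
step_arm(increments=[0.2,-0.1,0.4,0,1,0.5,-0.2,0.75,0,1,0.9,-0.29,1.05,0,1,1.3,-0.29,1.05,0,1,1.5,-0.29,1.05,0,1])

```text
t: 11.7
tcp_pos: [0.564, 0.0288, 0.1162]
tool_rot: [0.377, 0.601, -0.369, 0.6]
force: [1.0, 0.1, -0.6]
finger_gap: 0.596
```

```bash
python3 - <<'E'
from h import *
tgt([.563,.0265,.028],26)
E
```

```text
t 11.7 tcp [0.564  0.0288 0.1162] F [ 1.   0.1 -0.6] T [-0.02 -0.02 -0.02] gap 0.596 q [-0.153  0.605  1.691  0.014  0.842 -0.62 ]
toolx [ 0.0059  0.0099 -0.9999] yaw_y 26.24 shift [ 1.469 -0.046  0.036] turn units 0.05
```

Request:
step_arm(increments=[0.3,0,0,0,1,0.6,0,0,0,1,0.9,0,0,0,1,1.15,0,0,0,1,1.3,0,0,0,1])

```text
t: 12.32
tcp_pos: [0.5644, 0.0298, 0.0376]
tool_rot: [0.377, 0.601, -0.369, 0.6]
force: [0.0, 0.1, -2.1]
finger_gap: 0.59
```

Request:
step_arm(increments=[0.03,0,0,0,1,0.06,0,0,0,1,0.09,0,0,0,1,0.12,0,0,0,1,0.13,0,0,0,1])

```text
t: 12.95
tcp_pos: [0.5645, 0.0298, 0.0299]
tool_rot: [0.377, 0.601, -0.369, 0.6]
force: [-0.1, 0.2, -1.4]
finger_gap: 0.599
```

```bash
python3 - <<'E'
from h import *
tgt([.563,.0265,.028],26)
E
```

```text
t 12.95 tcp [0.5645 0.0298 0.0299] F [-0.1  0.2 -1.4] T [ 0.05 -0.05 -0.04] gap 0.599 q [-0.151  0.748  1.727  0.017  0.662 -0.623]
toolx [ 0.0058  0.0098 -0.9999] yaw_y 26.26 shift [ 0.031 -0.047  0.038] turn units 0.05
```

No contact yet, so I'll go down another 3 mm slowly.

Request:
step_arm(increments=[0.01,0,0,0,1,0.02,0,0,0,1,0.03,0,0,0,1,0.04,0,0,0,1,0.05,0,0,0,1])

```text
t: 13.58
tcp_pos: [0.5647, 0.0298, 0.0282]
tool_rot: [0.377, 0.601, -0.369, 0.601]
force: [-1.9, 1.0, 11.9]
finger_gap: 0.596
```

```bash
python3 - <<'E'
from h import *
tgt([.563,.0265,.028],26)
E
```

```text
t 13.57 tcp [0.5647 0.0298 0.0282] F [-1.9  1.  11.9] T [-0.01  0.61  0.02] gap 0.596 q [-0.151  0.751  1.727  0.017  0.658 -0.623]
toolx [ 0.0061  0.0097 -0.9999] yaw_y 26.28 shift [ 0.003 -0.049  0.037] turn units 0.06
```

Request:
step_arm(increments=[0,0,0,0,0.38,0,0,0,0,0.3,0,0,0,0,0.2,0,0,0,0,0.1,0,0,0,0,0], grip_force=20)

```text
t: 14.2
tcp_pos: [0.5647, 0.0298, 0.0282]
tool_rot: [0.377, 0.601, -0.369, 0.601]
force: [-0.1, -0.2, -0.7]
finger_gap: 1.001
```

Request:
step_arm(increments=[0,0,0,0,0,0,0,0,0,0,0,0,0,0,0,0,0,0,0,0,0,0,0,0,0])

```text
t: 14.82
tcp_pos: [0.5647, 0.0298, 0.0282]
tool_rot: [0.377, 0.6, -0.369, 0.601]
force: [0.8, 1.0, 0.1]
finger_gap: 0.997
```

```bash
python3 - <<'E'
from h import *
tgt([.563,.0265,.028],26)
im=snapshot("wrist"); im2=snapshot("side")
a=cv2.resize(im[100:400,150:500],(467,400),interpolation=cv2.INTER_CUBIC)
b=cv2.resize(im2[180:340,250:384],(333,400),interpolation=cv2.INTER_CUBIC)
cv2.imwrite("pics/p1.png",cv2.convertScaleAbs(np.hstack([a,b]),alpha=1.6))
E
```

```text
t 14.82 tcp [0.5647 0.0298 0.0282] F [0.8 1.  0.1] T [-0.07 -0.   -0.01] gap 0.997 q [-0.151  0.751  1.727  0.017  0.658 -0.623]
toolx [ 0.0062  0.0097 -0.9999] yaw_y 26.28 shift [ 0.003 -0.05   0.036] turn units 0.06
```

View pics/p1.png

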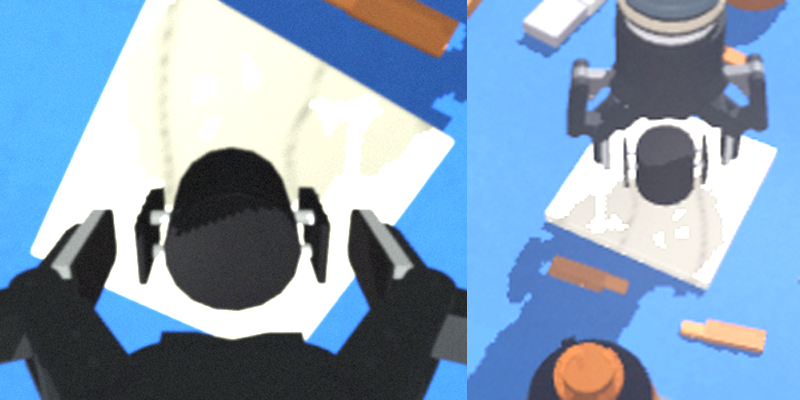

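The cap stands upright on the slab, both tabs are sprung out, and both pads are clear by a visible gap (left 105→140, right 325→350). I'll retreat straight up and check.

Request:
step_arm(increments=[-0.2,0,0,0,0,-0.5,0,0,0,0,-0.9,0,0,0,0,-1.4,0,0,0,0,-2.0,0,0,0,0])

```text
t: 15.55
tcp_pos: [0.5638, 0.0286, 0.1502]
tool_rot: [0.377, 0.6, -0.369, 0.601]
force: [0.3, 0.0, -0.8]
finger_gap: 1.0
```

Request:
step_arm(increments=[-0.4,0,0,0,0,-0.8,0,0,0,0,-1.0,0,0,0,0,-1.0,0,0,0,0,-1.0,0,0,0,0])

```text
t: 16.18
tcp_pos: [0.5627, 0.0281, 0.2096]
tool_rot: [0.377, 0.601, -0.369, 0.6]
force: [0.7, -0.1, -0.5]
finger_gap: 1.001
```

```bash
python3 - <<'E'
from h import *
tgt([.563,.0265,.2],26)
im=snapshot("wrist"); im2=snapshot("side"); m=camera_model("wrist")
a=cv2.resize(im,(467,292)); a=cv2.copyMakeBorder(a,0,108,0,0,cv2.BORDER_CONSTANT)
b=cv2.resize(im2[80:400,180:446],(333,400),interpolation=cv2.INTER_CUBIC)
cv2.imwrite("pics/e1.png",cv2.convertScaleAbs(np.hstack([a,b]),alpha=1.6))
s=camera_model("side"); print(proj(s,[[.5645,.03,.056],[.5645,.03,.012]]))
E
```

```text
t 16.18 tcp [0.5627 0.0281 0.2096] F [ 0.7 -0.1 -0.5] T [ 0.01 -0.01  0.01] gap 1.001 q [-0.154  0.47   1.617  0.012  1.052 -0.619]
toolx [ 0.0051  0.0098 -0.9999] yaw_y 26.27 shift [ 0.159 -0.009  0.027] turn units 0.05
[[329.34075222 239.99938657]
 [329.05609954 253.58912399]]
```

View pics/e1.png

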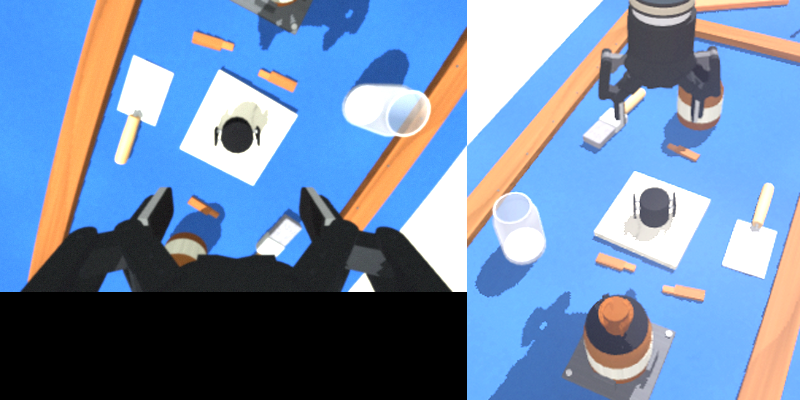

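The cap stands at the slab's middle (side crop (655,207)) and is free of the gripper. The keys and both jars are where they were, so I'll hand in.

```bash
python3 -c "
from station import *
print(sign_off())"
```

```text
the job is handed in; nothing more can be done
None
```

I opened the jar and set the cap down on the slab, then handed the job in at about 16 s of the 64 s allowed; the sign-off gave no verdict.

- **Opening:** I squeezed both tabs at 45 N and turned the cap anticlockwise. At about 110° the torque jumped to −2.1 N·m, which I took as the stop. I eased back about 6° and lifted the cap straight off.
- **Placing:** I lowered the cap onto the slab until about 12 N of contact force, then opened the gripper and raised it straight up.
- **Last checks:** The pictures show the cap upright on the slab, with both tabs sprung out. By the gripper's position at release it is about 4 mm from the slab's centre. The gripper is clear, about 0.2 m up, and the force reading is near zero. By eye in the pictures, both bystander jars and all three keys are where they were at the start; I did not measure them.
- **Less certain:** While squeezing, the swinging pads pushed the arm up about 4 mm with about 11 N. I relieved that before turning. No check failed or disagreed.

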